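# Unbolt the test kiln and hold its lid open at 35 degrees

## Robot

A 6-joint arm with a two-finger parallel gripper is mounted at the origin on the work surface. World frame = base frame: x ahead of the robot, y to its left, z up, the work surface at z = 0. Lengths are in mm, angles in rad, forces in N, time in s.
With the tool pointing down it reaches from about 350 to 775 mm from the base axis. Payload 7.3 kg.
Tool frame: the origin (TCP) lies midway between the tips of the shut fingers; the grasp point (between the pads) lies 19 mm behind it; z points along the fingers, x is the direction in which the jaws open and shut, and the axes are right-handed (so a half turn about z gives the same grasp; the last joint's range is limited). The gripper opens to 92 mm and grips with 3 to 60 N. Pads are 19 mm wide; open, the fingers measure 130 mm over their backs; the gripper's body (75 mm by 190 mm) begins 47 mm behind the grasp point.
Start: joints at [0.98, 0.342, 1.524, -0, 1.275, -0.146], TCP at [225.884, 473.942, 226.741] pointing down, gripper open.
Joint ranges: [-2.53, 2.53], [-0.77, 2.02], [0.04, 2.7], [-1, 4.14], [0.28, 2.66], [-3.11, 3.11]. Speed limits (rad/s): [2.57, 2.57, 3.14, 3.14, 3.14, 3.14].

## Interface

Orientations are given as [roll, pitch, yaw] about the fixed x, y, z axes, in that order (R = Rz(yaw) Ry(pitch) Rx(roll)).
In Python, from plant import bot gives the robot as it stands.
- The arm moves only by the shell command python3 -m pendant 'ROWS' [OPENING]. ROWS is JSON, a list of rows, each an object with "linear": the shift along the world's x, y, z in mm, a list of three; "twist": the turn about the world's z in degrees. In form: [{"linear": [x, y, z], "twist": twist}, ...]. A call has 1 to 20 rows; each row is the pose to reach, as a shift and turn from the pose commanded when the call began; what a row does not reach only later rows make up. A row lasts 1/8 s, in which the tool goes at most 62.5 mm and 10.7 degrees, less where a joint would pass 70% of its speed; a pose out of reach is approached as far as the arm can. A call with a gripper value outside its range is refused whole. OPENING is the closure in counts, from 0 (fully open) to 255 (shut), set as the call begins (- or left out, the last holds). The fingers move at their own pace and stop on an object; the grip force is fixed at half the most. Time passes only in rows, so rows that repeat a pose let the fingers close. It gives the time, the measured TCP pose, the force and the opening at its end, in the units of the state.
- bot.get_obs(): the state, without advancing time (a new reading comes with each control period).
- bot.capture(name): name is "scene" or "top" or "wrist"; returns a dict with "frame" (480x640x3 uint8, blue, green, red), "z_map" (480x640 float32, mm along the optical axis (not along the pixel's ray), 0 where there is no reading), "fx", "fy", "cx", "cy" (pixels), "rvec" (rotation vector, rad) and "tvec" (3), from world to camera coordinates, as OpenCV has them. Camera axes: x right, y down, z forward; pixel columns grow to the right and rows downward; lengths in mm; the calibration is good to about 2 mm. A picture is of the moment at which its call begins.
- bot.close_job(): hands the job in, once; it reports no verdict.
The state is a dict: "time": time; "joint_positions": joint angles; "dq": joint speeds; "tau": joint torques, N m; "tool_pos": TCP position; "tcp_rot": TCP orientation; "contact_force": force on the tool from outside, world axes, zero at the start; "moment": the same for the moment, N m; "grip_width": finger opening in mm.
Only numpy, scipy, OpenCV 4.12 (cv2) and the standard library are available. Lean on these libraries where they do the work, as an engineer would, in place of code of your own. Each camera call takes 0.05 s, during which the arm holds its last target. There are 200 camera calls.

## Task

Draw the sliding bolt on the front of the small test kiln fully back, then lift the kiln's lid by its handle and hold it open at 35 degrees from shut while I pin the prop under it. The lid is heavy and brittle and nothing but you keeps it up, so never let it drop, and finish with the gripper still on the handle, holding the lid still at that angle. Leave the pots, bottles and tools standing around the kiln where they are.

Things in the scene. Friction and masses are not known exactly. Their poses are not given: they have to be found in the camera images.
- kiln: Small bench-top test kiln, fixed: body 230 deep (x) by 320 wide (y), rim 142 above the bench, flat brick lid 45 thick on it (top at 187 when shut). Origin: middle of its underside, on the bench. Its x points from front to hinge, y to its left as seen from the robot, z up; front face at x = -115. Control box 56 wide on its left side, 136 high; folded prop bar on its right side: leave both.
- lid (a joint): Angle of the lid, rad: 0 shut, growing as its front edge rises (35 degrees = 0.611); range 0 to 1.9. Its hinge line runs along the kiln's y at x = 125, z = 142 in the kiln's axes. Next to no friction, no spring or stay: it falls shut when let go. Lid about 0.6 to 1 kg: 2.5 to 4 N upward at the handle raises it. While the bolt is in, it cannot rise.
- lid_handle (a point): Lid handle: a U of 10 dia rod; its cross-bar, in a round wooden sleeve (lid_c3) 15 dia, 66 long, lies along the kiln's y, 48 in front of the lid's front edge (41 free between). This point: middle of the bar; shut: x = -163, y = 0, z = 163 in the kiln's axes, so 288 in front of the hinge line and 21 above it; turns with the lid. The legs run back to the lid at y = -40 and +40.
- bolt (a joint): Draw of the bolt, m: 0 home, growing as it slides towards the kiln's right (-y of the kiln); stop at 0.036, fully back. The bolt is clear of the lid's keeper from 0.022. It slides stiffly (about 1.5 N) and stays where it is left.
- bolt_ball (a point): Centre of the bolt's ball grip: ball 20 dia on an 8 dia arm leaning out and up at 45 degrees from the bolt bar (10 dia, along the kiln's y, 20 off the front face, 112 above the bench). In the kiln's axes the ball is at x = -167, z = 144, y = -105 when home, -141 when fully back. 50 free between the ball and the lid handle's right leg.
- flower: Bystander: a raw clay flower on a round plaster bat, 110 dia, 50 high, on the bench in front of the kiln. Origin: underside. Leave it.
- cup: Bystander: bisque cup, 72 dia, 75 high, by the kiln's front left. Origin: underside. Leave it.
- post: Bystander: square kiln post 38 by 38, 75 high, upright by the kiln's front right. Origin: underside. Leave it.
- bowl: Bystander: bisque bowl, 124 dia, 55 high, at the side of the bench. Origin: underside. Leave it.
- bottle: Bystander: squeeze bottle, 60 dia, 150 high, at the side of the bench. Origin: underside. Leave it.
- jar: Bystander: glaze jar, 68 dia, 85 high, at the side of the bench. Origin: underside. Leave it.
- crock: Bystander: grey crock with modelling tools, 96 dia, 210 high over the tools, at the left of the bench. Origin: underside. Leave it.

How it is judged (in metres and radians):
On the way, in this order (a step that is already met when the one before it is completed fails the run):
1. the bolt is drawn fully back while the lid is still shut (value of joint bolt above 0.031 m and value of joint lid below 0.06 rad), for 0.2 s.
2. the lid is raised to 35 degrees by its handle (value of joint lid between 0.541 and 0.681 rad and contact force between the fingers and lid_c3 above 1 N), for 0.2 s.
At the end, for the whole second after the job is handed in: The fingers hold the lid by its handle, still (slower than 0.06 rad/s), at 35 degrees plus or minus 4 (0.541 to 0.681 rad), pressing on the handle with more than 1 N, and the bolt is within 5 mm of fully back (all of step 2 and velocity of joint lid between -0.06 and 0.06 rad/s and value of joint bolt above 0.031 m); the arm keeps its last pose, push and grip.
It fails at once if the lid is dropped (it falls faster than 1 rad/s) (velocity of joint lid below -1 rad/s).
It fails at once if something standing around the kiln is moved by more than 30 mm (distance of any of flower, cup, post, bowl, bottle, jar, crock from where it was at the start of the episode above 0.03 m).
It also fails if it takes over 51 s, if anything falls off the work surface, if the arm or the gripper's body presses on something with over 40 N, if the wrist force passes 120 N, or if a joint passes its speed limit or range.

## Working session

There is one attempt and no reset: what is moved stays moved. The work goes in short steps, Python scripts to look and compute and a shell command to move; the robot and the scene stay as the last step left them, time stands still between calls to the robot, and variables do not carry over. Pictures are saved under pics/ and viewed, about 8 in all and at most 12, crops included, and the job is handed in when it is done.

```bash
mkdir -p pics; ls
python3 - <<'E'
from plant import bot
import cv2,numpy as np
o=bot.get_obs()
for k in o: print(k,np.round(o[k],3))
for n in("scene","top"):
    c=bot.capture(n); cv2.imwrite(f"pics/{n}0.png",c["frame"]); np.savez(f"{n}0.npz",**c)
    R=cv2.Rodrigues(np.array(c["rvec"],float))[0]; print(n,c["fx"],c["cx"],c["cy"],np.round(-R.T@np.array(c["tvec"]).ravel()),np.round(R[2],2))
E
```

```text
pics
time 0.0
joint_positions [ 0.98   0.343  1.525 -0.     1.275 -0.146]
dq [-0.001  0.001 -0.     0.001 -0.002 -0.001]
tau [ -0.    -43.124 -24.422   0.072   0.056  -0.   ]
tool_pos [225.641 473.596 226.039]
tcp_rot [-3.141e+00  2.000e-03  1.126e+00]
contact_force [-0.087 -0.712  0.182]
moment [-0.078  0.024 -0.014]
grip_width 91.496
scene 587.5065997280682 324.53426510352557 242.19262474243303 [  830. -1069.  1437.] [-0.15  0.62 -0.77]
top 487.7112523572139 328.32311625325315 237.09700508750205 [5.140e+02 1.000e+00 1.319e+03] [ 0.07 -0.   -1.  ]
```

View pics/scene0.png

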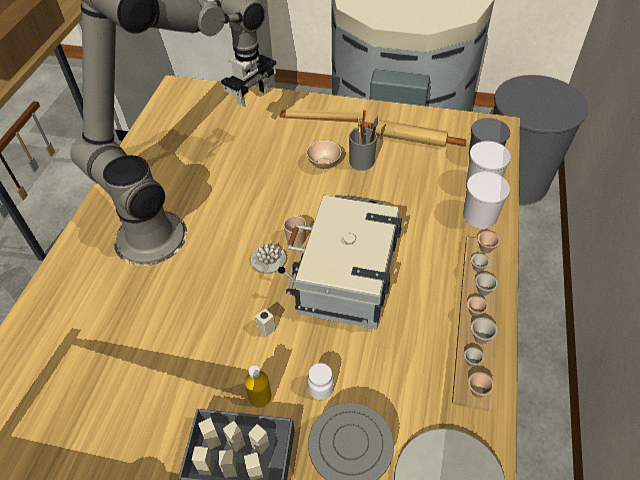

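View pics/top0.png

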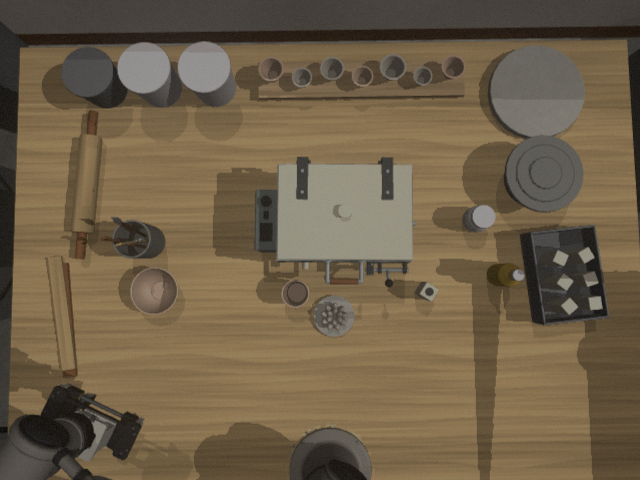

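The top view shows the kiln nearly square to the world. Its lid spans px (278–413, 165–262), the handle sleeve is near (345,281) and the bolt ball near (389,283). The flower is at (333,316), the cup at (296,293) and the post at (428,291). Next I measure them.

```bash
cat > h.py <<'E'
import cv2,numpy as np
def cloud(c):
    R=cv2.Rodrigues(np.array(c["rvec"],float))[0]; t=np.array(c["tvec"],float).ravel()
    v,u=np.mgrid[0:480,0:640]; z=np.array(c["z_map"],float)
    P=np.stack([(u-c["cx"])/c["fx"]*z,(v-c["cy"])/c["fy"]*z,z],-1)
    W=(P-t)@R; W[z==0]=np.nan
    return W
def ray(c,u,v,h):
    R=cv2.Rodrigues(np.array(c["rvec"],float))[0]; t=np.array(c["tvec"],float).ravel()
    C=-R.T@t; d=R.T@np.array([(u-c["cx"])/c["fx"],(v-c["cy"])/c["fy"],1]); return C+d*(h-C[2])/d[2]
E
python3 - <<'E'
from h import *
c=dict(np.load("top0.npz")); W=cloud(c); f=c["frame"]
u0,u1,v0,v1=250,440,150,320
m=np.zeros((480,640),bool); m[v0:v1,u0:u1]=True
lid=m&(abs(W[...,2]-187)<8)
p=W[lid][:,:2].astype(np.float32); r=cv2.minAreaRect(p); print("lid rect",r,len(p),np.nanmedian(W[lid][:,2]))
# front edge of lid: slope by columns
vs,us=np.nonzero(lid); e=[]
for u in range(285,405,3):
    if (us==u).any(): e.append(W[vs[us==u].max(),u,:2])
e=np.array(e); print("front edge fit x=a*y+b",np.polyfit(e[:,1],e[:,0],1))
hsv=cv2.cvtColor(f,cv2.COLOR_BGR2HSV)
print(hsv[281,335:356].tolist()); print(hsv[276:290,389].tolist())
for n,(u,v,hh) in dict(handle=(345,281,163),ball=(389,283,144),flower=(333,316,40),cup=(296,293,75),post=(428,291,75),bottle=(511,276,140)).items():
    print(n,np.round(ray(c,u,v,hh)),"depth",np.round(W[v-1:v+2,u-1:u+2].reshape(-1,3).mean(0)))
k=f[240:345,270:450]; cv2.imwrite("pics/crop.png",cv2.resize(k,None,fx=4,fy=4,interpolation=cv2.INTER_CUBIC))
E
```

```text
lid rect ((661.185302734375, -41.865142822265625), (319.5097351074219, 245.23788452148438), 88.66730499267578) 12948 186.68630408442652
front edge fit x=a*y+b [2.54222865e-02 5.44815940e+02]
[[13, 130, 98], [13, 128, 96], [13, 122, 98], [14, 129, 99], [13, 133, 98], [12, 124, 99], [14, 129, 99], [12, 134, 99], [12, 134, 97], [12, 129, 101], [14, 130, 100], [13, 129, 101], [13, 121, 103], [14, 129, 101], [12, 128, 102], [13, 129, 99], [13, 125, 100], [14, 129, 101], [11, 122, 100], [12, 135, 98], [13, 130, 98]]
[[19, 25, 111], [20, 21, 110], [21, 20, 90], [19, 45, 62], [18, 77, 40], [26, 94, 38], [26, 51, 40], [21, 79, 42], [22, 62, 45], [14, 90, 37], [16, 83, 46], [18, 89, 66], [18, 101, 88], [17, 101, 88]]
handle [494. -41. 163.] depth [494. -41. 170.]
ball [ 487. -147.  144.] depth [ 487. -146.  153.]
flower [401. -13.  40.] depth [nan nan nan]
cup [464.  80.  75.] depth [461.  85.   4.]
post [ 464. -255.   75.] depth [ 464. -254.   76.]
bottle [ 499. -443.  140.] depth [ 499. -445.  135.]
```

View pics/crop.png

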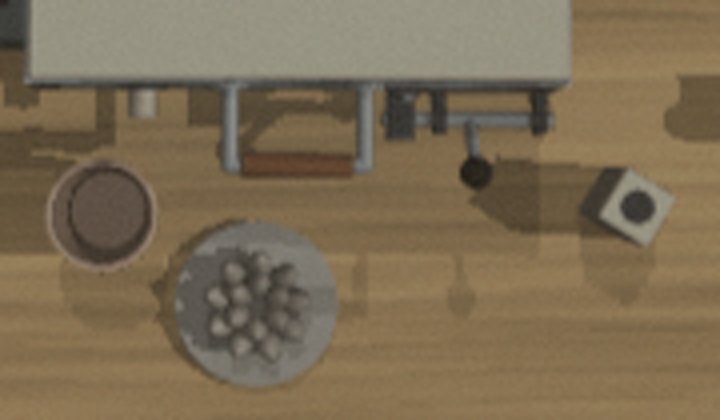

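The numbers agree. Kiln yaw is about -1.4°, the handle bar is at (494,-41), and the ball at (487,-146) against a predicted (487.4,-146). Plan: push the ball in -y with shut fingers, jaws along kiln x, coming down between the ball and the handle's right leg. First I move above that spot.

```bash
python3 -m pendant '[{"linear":[10,-20,50],"twist":-8},{"linear":[40,-70,73],"twist":-16},{"linear":[65,-125,73],"twist":-24},{"linear":[90,-180,73],"twist":-32},{"linear":[115,-235,73],"twist":-40},{"linear":[140,-290,73],"twist":-48},{"linear":[165,-345,73],"twist":-56},{"linear":[190,-400,73],"twist":-62},{"linear":[215,-455,73],"twist":-66},{"linear":[240,-510,73],"twist":-66},{"linear":[255,-560,73],"twist":-66},{"linear":[262,-585,73],"twist":-66},{"linear":[262,-585,73],"twist":-66},{"linear":[262,-585,73],"twist":-66},{"linear":[262,-585,73],"twist":-66},{"linear":[262,-585,73],"twist":-66}]' 255
python3 - <<'E'
from plant import bot
import cv2
o=bot.get_obs(); print(o["joint_positions"],o["tool_pos"],o["tcp_rot"])
c=bot.capture("wrist"); cv2.imwrite("pics/w1.png",c["frame"])
from h import *
np.savez("w1.npz",**c)
E
```

```text
time: 2.1
tool_pos: [487.8, -110.1, 300.0]
tcp_rot: [3.142, -0.0, -0.025]
contact_force: [0.8, 0.4, 0.1]
grip_width: 0.3
[-3.75505645e-01  2.47009992e-01  1.45470569e+00  9.32568240e-05
  1.43941871e+00 -3.50975997e-01] [ 487.79125013 -110.13883433  299.99755805] [ 3.14152192e+00 -4.62113402e-04 -2.45418273e-02]
```

View pics/w1.png

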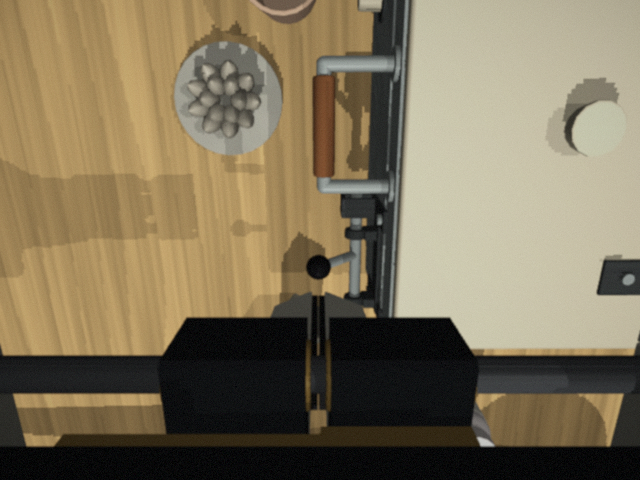

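The wrist view shows the ball at (318,267), the sleeve centred at (324,126) and the shut fingers just below the ball in the image. I check both positions from here.

Run:
```python
from h import *
c=dict(np.load("w1.npz")); W=cloud(c)
for n,u,v,h in (("ball",318,267,144),("sleeve",324,126,163),("sleeveL",325,77,163),("sleeveR",323,176,163),("legR",345,186,163)): print(n,ray(c,u,v,h).round(1),np.nanmedian(W[v-2:v+3,u-2:u+3].reshape(-1,3),0).round(1))
```

```text
ball [ 487.4 -146.8  144. ] [ 487.4 -143.9  151.8]
sleeve [494.1 -38.2 163. ] [494.  -38.  168.9]
sleeveL [495.4  -7.4 163. ] [495.3  -7.8 168.1]
sleeveR [492.7 -71.9 163. ] [492.7 -71.2 168.1]
legR [508.  -79.3 163. ] [507.8 -78.7 166.4]
```

Both views agree. I descend into the gap.

```bash
python3 -m pendant '[{"linear":[0,-1,-40],"twist":0},{"linear":[0,-1,-80],"twist":0},{"linear":[0,-1,-110],"twist":0},{"linear":[0,-1,-130],"twist":0},{"linear":[0,-1,-145],"twist":0},{"linear":[0,-1,-158],"twist":0},{"linear":[0,-1,-164],"twist":0},{"linear":[0,-1,-164],"twist":0},{"linear":[0,-1,-164],"twist":0}]'
python3 -m pendant '[{"linear":[0,-6,0],"twist":0},{"linear":[0,-12,0],"twist":0},{"linear":[0,-16,0],"twist":0},{"linear":[0,-20,0],"twist":0},{"linear":[0,-24,0],"twist":0},{"linear":[0,-28,0],"twist":0},{"linear":[0,-32,0],"twist":0},{"linear":[0,-36,0],"twist":0},{"linear":[0,-36,0],"twist":0}]'
```

```text
time: 3.28
tool_pos: [488.2, -112.2, 136.3]
tcp_rot: [3.141, -0.001, -0.026]
contact_force: [-0.9, 0.2, -0.7]
grip_width: 0.1
time: 4.4
tool_pos: [487.8, -148.5, 135.6]
tcp_rot: [3.141, 0.0, -0.026]
contact_force: [-0.7, -0.2, 0.1]
grip_width: 0.7
```

```bash
python3 -m pendant '[{"linear":[0,-3,0],"twist":0},{"linear":[0,-6,0],"twist":0},{"linear":[0,-9,0],"twist":0},{"linear":[0,-12,0],"twist":0}]'
python3 -m pendant '[{"linear":[0,-1,0],"twist":0},{"linear":[0,-2,0],"twist":0},{"linear":[0,-3,0],"twist":0},{"linear":[0,-3,0],"twist":0}]'
python3 - <<'E'
from plant import bot
import cv2
from h import *
c=bot.capture("wrist"); cv2.imwrite("pics/w2.png",c["frame"]); np.savez("w2.npz",**c)
E
```

```text
time: 4.9
tool_pos: [487.7, -160.2, 135.6]
tcp_rot: [-3.141, 0.0, -0.026]
contact_force: [-1.1, 3.1, 0.5]
grip_width: 0.4
time: 5.4
tool_pos: [487.5, -160.8, 135.6]
tcp_rot: [-3.137, 0.001, -0.026]
contact_force: [-0.0, 11.4, 3.9]
grip_width: 0.4
```

View pics/w2.png

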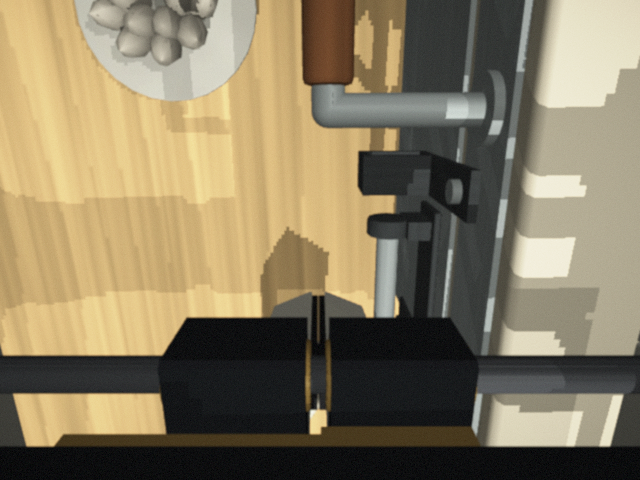

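The stop is reached: force rose to 11 N with the TCP stalled at y=-160.8, and the bar is out of its guide. I back off, rise, and move above the handle with the jaws part open.

```bash
python3 -m pendant '[{"linear":[0,6,0],"twist":0},{"linear":[0,20,0],"twist":0},{"linear":[0,22,40],"twist":0},{"linear":[0,25,80],"twist":0},{"linear":[0,40,110],"twist":0},{"linear":[6,80,110],"twist":0},{"linear":[6,115,110],"twist":0},{"linear":[6,124,110],"twist":0},{"linear":[6,124,110],"twist":0},{"linear":[6,124,110],"twist":0}]' 144
python3 - <<'E'
from plant import bot
from h import *
c=bot.capture("top"); f=c["frame"]; cv2.imwrite("pics/t3.png",cv2.resize(f[240:345,270:450],None,fx=4,fy=4)); W=cloud(c)
m=np.zeros((480,640),bool); m[272:295,375:425]=True
m&=(W[...,2]>130)&(W[...,2]<170); print(m.sum(), np.nanmedian(W[m],0))
c=bot.capture("wrist"); cv2.imwrite("pics/w3.png",c["frame"])
E
```

```text
time: 6.7
tool_pos: [494.0, -40.0, 245.7]
tcp_rot: [3.141, -0.0, -0.027]
contact_force: [-0.4, 0.4, -0.8]
grip_width: 40.1
55 [ 489.0161461  -179.66972089  149.55864217]
```

View pics/w3.png

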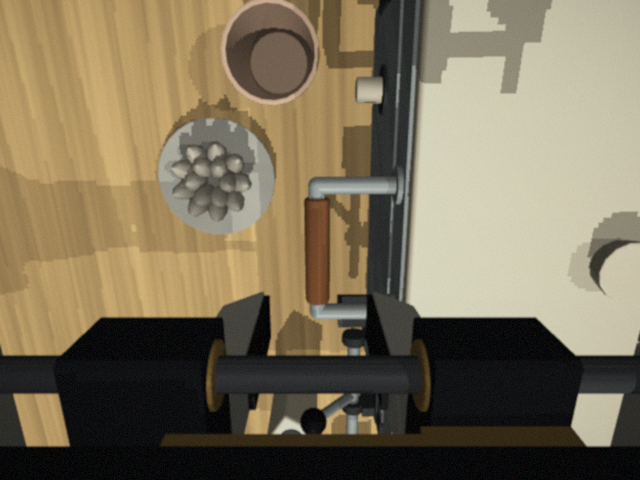

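View pics/t3.png

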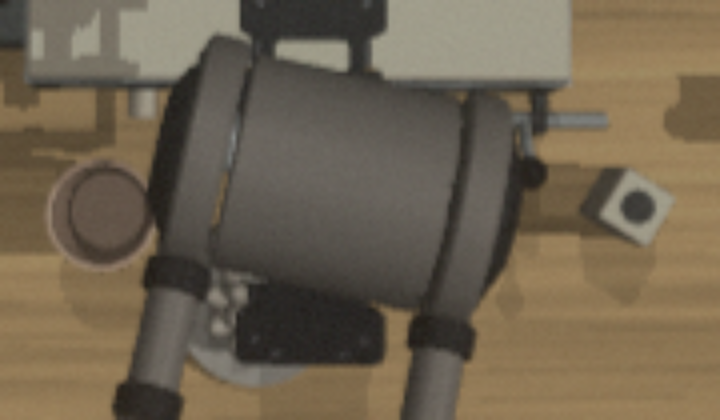

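The bolt is back, and the lid and bystanders look undisturbed. The ball is visible at (314,421) in the wrist view, so I measure its draw.

Run:
```python
from plant import bot
from h import *
c=bot.capture("wrist"); print(ray(c,314,421,144)); print(ray(c,317,251,163))
f=c["frame"][395:450,280:350]; m=(f.max(2)<35).astype(np.uint8)
n,l,s,ce=cv2.connectedComponentsWithStats(m)
for i in range(1,n):
    if s[i,4]>80: print(s[i],ce[i]+[280,395])
```

```text
[ 487.44931093 -178.46464277  144.        ]
[493.70197709 -38.64187695 163.        ]
[ 21  13  24  26 509] [312.81925344 420.956778  ]
[  0  51  70   4 275] [314.63272727 447.52727273]
```

The measured draw is 32–34 mm against 36, which is too close to the 31 mm limit for my taste. I push again, harder.

```bash
python3 -m pendant '[{"linear":[-6,-50,0],"twist":0},{"linear":[-6,-90,0],"twist":0},{"linear":[-6,-97,0],"twist":0},{"linear":[-6,-97,-50],"twist":0},{"linear":[-6,-97,-90],"twist":0},{"linear":[-6,-97,-110],"twist":0},{"linear":[-6,-97,-112],"twist":0},{"linear":[-6,-108,-112],"twist":0},{"linear":[-6,-118,-112],"twist":0},{"linear":[-6,-121,-112],"twist":0},{"linear":[-6,-124,-112],"twist":0}]' 255
python3 -m pendant '[{"linear":[0,-1.5,0],"twist":0},{"linear":[0,-3,0],"twist":0},{"linear":[0,-4,0],"twist":0},{"linear":[0,-4,0],"twist":0}]'
```

```text
time: 8.22
tool_pos: [488.3, -161.1, 134.6]
tcp_rot: [-3.137, -0.001, -0.027]
contact_force: [2.5, 18.2, 7.7]
grip_width: 0.6
time: 8.72
tool_pos: [488.1, -161.5, 134.6]
tcp_rot: [-3.132, -0.0, -0.027]
contact_force: [2.5, 24.4, 9.5]
grip_width: 0.6
```

It stopped firmly at the same place at 24 N, so the bolt is fully back. Now to the handle.

```bash
python3 -m pendant '[{"linear":[0,8,0],"twist":0},{"linear":[0,25,0],"twist":0},{"linear":[0,27,40],"twist":0},{"linear":[0,30,80],"twist":0},{"linear":[0,45,112],"twist":0},{"linear":[6,85,112],"twist":0},{"linear":[6,120,112],"twist":0},{"linear":[6,127,112],"twist":0},{"linear":[6,127,112],"twist":0},{"linear":[6,127,80],"twist":0},{"linear":[6,127,50],"twist":0},{"linear":[6,127,28],"twist":0},{"linear":[6,127,14],"twist":0},{"linear":[6,127,7],"twist":0},{"linear":[6,127,7],"twist":0}]' 144
python3 -m pendant '[{"linear":[0,0,0],"twist":0},{"linear":[0,0,0],"twist":0},{"linear":[0,0,0],"twist":0},{"linear":[0,0,0],"twist":0},{"linear":[0,0,0],"twist":0},{"linear":[0,0,0],"twist":0}]' 255
```

```text
time: 10.6
tool_pos: [494.0, -40.4, 140.8]
tcp_rot: [3.142, -0.0, -0.026]
contact_force: [-0.5, 0.3, 0.5]
grip_width: 40.0
time: 11.35
tool_pos: [493.4, -40.0, 141.0]
tcp_rot: [3.142, 0.001, -0.026]
contact_force: [-4.4, 0.6, 5.9]
grip_width: 13.8
```

Gripped. The fingers stopped at 14 mm on the 15 mm sleeve. I lift along the hinge arc, the first 10° as a check.

```bash
python3 -m pendant '[{"linear":[0.5,0,5],"twist":0},{"linear":[1.2,0,12.5],"twist":0},{"linear":[2,0,18.7],"twist":0},{"linear":[2.9,0,25],"twist":0},{"linear":[5.2,0,37.4],"twist":0},{"linear":[8,-0.2,49.7],"twist":0},{"linear":[8,-0.2,49.7],"twist":0},{"linear":[8,-0.2,49.7],"twist":0}]'
```

```text
time: 12.35
tool_pos: [501.3, -40.2, 191.3]
tcp_rot: [3.142, 0.001, -0.026]
contact_force: [-7.5, -1.4, -1.4]
grip_width: 14.0
```

```bash
python3 -m pendant '[{"linear":[1.5,0,6],"twist":0},{"linear":[3.4,0,12.1],"twist":0},{"linear":[7.3,-0.2,24.1],"twist":0},{"linear":[11.6,-0.3,35.9],"twist":0},{"linear":[16.5,-0.4,47.5],"twist":0},{"linear":[22,-0.5,58.9],"twist":0},{"linear":[27.9,-0.7,70],"twist":0},{"linear":[34.2,-0.9,80.9],"twist":0},{"linear":[41.1,-1,91.5],"twist":0},{"linear":[48.4,-1.2,101.7],"twist":0},{"linear":[52,-1.3,106.5],"twist":0},{"linear":[56.1,-1.4,111.7],"twist":0},{"linear":[56.1,-1.4,111.7],"twist":0},{"linear":[56.1,-1.4,111.7],"twist":0},{"linear":[56.1,-1.4,111.7],"twist":0},{"linear":[56.1,-1.4,111.7],"twist":0}]'
python3 - <<'E'
from plant import bot
from h import *
o=bot.get_obs(); print(o["contact_force"],o["moment"])
c=bot.capture("scene"); cv2.imwrite("pics/s4.png",cv2.resize(c["frame"][150:350,220:440],None,fx=3,fy=3))
W=cloud(c); v,u=np.mgrid[0:480,0:640]
m=(u>290)&(u<410)&(v>170)&(v<330)&(abs(W[...,0]-690)<70)&(W[...,1]>-190)&(W[...,1]<-90)&(W[...,2]>195)
P=W[m]
for _ in range(5):
    A=np.c_[P[:,0],P[:,1],np.ones(len(P))]; k=np.linalg.lstsq(A,P[:,2],rcond=None)[0]; r=P[:,2]-A@k; P=P[abs(r)<max(5,1.5*r.std())]
print(len(P),k,"lid angle deg",np.degrees(np.arctan(-k[0])),r.std())
E
```

```text
time: 14.35
tool_pos: [556.0, -41.3, 304.7]
tcp_rot: [3.141, 0.002, -0.026]
contact_force: [-15.2, 0.0, 7.7]
grip_width: 13.9
[-15.21473959   0.0393546    7.71069262] [-0.08100138  2.63029129  0.00982357]
1652 [-6.80793657e-01  9.96648925e-03  7.29963115e+02] lid angle deg 34.24678556780266 2.3441131354682567
```

View pics/s4.png

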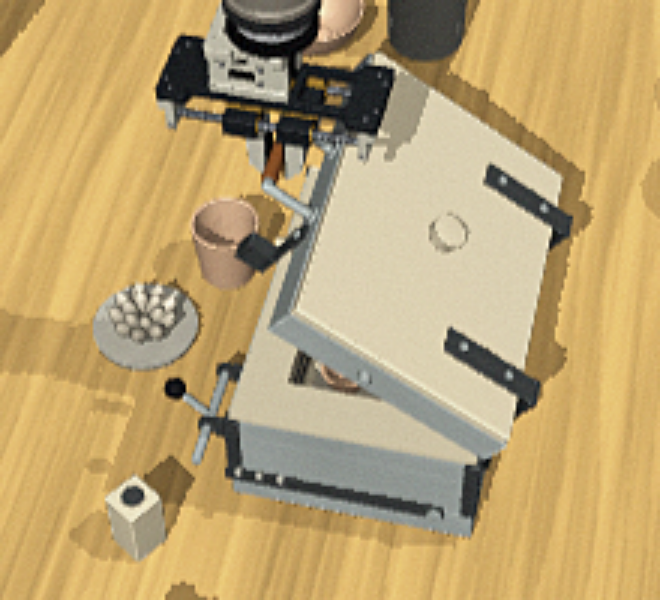

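The picture shows the lid open with the gripper on the sleeve, the bolt drawn, and cup, flower and post in place. The lid plane fits 34.2°, and the TCP arc gives about 35.5°. I ease the side load a little, let it settle, and check stillness.

```bash
python3 -m pendant '[{"linear":[-1,0,0],"twist":0},{"linear":[-2,0,0],"twist":0},{"linear":[-2,0,0],"twist":0},{"linear":[-2,0,0],"twist":0},{"linear":[-2,0,0],"twist":0},{"linear":[-2,0,0],"twist":0},{"linear":[-2,0,0],"twist":0},{"linear":[-2,0,0],"twist":0}]'
cat > chk.py <<'E'
from plant import bot
from h import *
c=bot.capture("scene"); W=cloud(c); v,u=np.mgrid[0:480,0:640]
m=(u>290)&(u<410)&(v>170)&(v<330)&(abs(W[...,0]-690)<70)&(W[...,1]>-190)&(W[...,1]<-90)&(W[...,2]>195)
P=W[m]
for _ in range(5):
    A=np.c_[P[:,0],P[:,1],np.ones(len(P))]; k=np.linalg.lstsq(A,P[:,2],rcond=None)[0]; r=P[:,2]-A@k; P=P[abs(r)<max(5,1.5*r.std())]
o=bot.get_obs(); print("lid deg",np.degrees(np.arctan(-k[0])),np.abs(o["dq"]).max(),o["tool_pos"],o["contact_force"],o["grip_width"])
a=dict(np.load("scene0.npz"))
R=lambda x,y,z:cv2.projectPoints(np.array([[x,y,z]],float),c["rvec"],c["tvec"],np.array([[c["fx"],0,c["cx"]],[0,c["fy"],c["cy"]],[0,0,1.]]),None)[0].ravel()
for n,p in dict(flower=(401,-13,25),cup=(464,80,40),post=(464,-255,40),bottle=(499,-443,75)).items():
    x,y=R(*p).astype(int); d=cv2.absdiff(a["frame"],c["frame"])[y-15:y+15,x-12:x+12]; print(n,(d.max(2)>40).mean().round(2))
E
python3 chk.py
```

```text
time: 15.4
tool_pos: [555.4, -41.3, 304.0]
tcp_rot: [-3.141, -0.001, -0.026]
contact_force: [-8.1, 1.0, 2.7]
grip_width: 14.4
lid deg 33.98207727950783 0.0016311009508515595 [555.41916127 -41.32174962 304.00398816] [-7.64843697 -0.66462489  2.81329554] 14.10272205324403
flower 0.0
cup 0.27
post 0.0
bottle 0.0
```

The lid is still at about 34°, within 31–39, and the arm is at rest. The cup's image change fits the lid and its shadow now overlapping it: its pixel position, about (295,230), is unchanged. Handing in.

```bash
python3 -c "
from plant import bot
bot.close_job(); o=bot.get_obs(); print(o['time'],o['tool_pos'],o['grip_width'])"
```

```text
the job is handed in; nothing more can be done
the job is handed in; nothing more can be done
```

The bolt is drawn back to its stop, and the lid is open at about 34–35°. The gripper is still holding the handle. I handed the job in at about 15.5 s of the 51 s allowed.

- **Bolt:** I pushed the ball towards the kiln's right with the fingers shut. Image readings put the draw at 32–34 mm, short of the nominal 36 mm but above the 31 mm needed. I pushed again to 24 N and it stalled at the same place, so I took that as the hard stop.
- **Lid:** I gripped the wooden sleeve, where the fingers stopped at about 14 mm on the 15 mm diameter, and lifted along the hinge arc. The last camera fit read 34.0°, while the arm's own position implied about 35.5°. Both are within 31–39°. The arm was at rest, with about 8 N of load at the wrist.
- **Things around the kiln:** the flower, post and bottle showed no change in the image. The cup's patch did change (27% of its pixels), which I put down to the lid and its shadow, because the cup's pixel position matched the start. I did not check the bowl, jar and crock separately; the arm stayed clear of them.
- **After hand-in:** no readings could be taken, so the final one-second hold is not confirmed.

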